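Unhook the stencil board and start it drying

ROBOT

A 6-joint arm with a two-finger parallel gripper is mounted at the origin on the work surface; the furniture and walls round the work are solid. World frame = base frame: x ahead of the robot, y to its left, z up, the work surface at z = 0. Lengths are in m, angles in rad, forces in N, time in s.
With the tool pointing down it reaches from about 0.35 to 0.775 m from the base axis. Payload 5.5 kg.
Tool frame: the origin (TCP) lies at the very end of the fingers, on their centre line; the grasp point (between the pads) lies 19 mm behind it; z points along the fingers, y is the direction in which the jaws open and shut (so a half turn about z gives the same grasp; the last joint's range is limited). The gripper opens to 85 mm and grips with 20 to 120 N. Pads are 22 mm wide; open, the fingers measure 114 mm over their backs; the gripper's body (76 mm by 85 mm) begins 54 mm behind the grasp point. The pads swing forward as they close: fully open they stand 13 mm farther back than shut.
Start: joints at [1.185, 0.313, 0.046, 1.304, 0, 1.431], TCP at [0.14, 0.558, 0.231] pointing down, gripper open.
Joint ranges: [-2.76, 2.76], [-0.86, 1.69], [-1.03, 1.26], [-2.2, 2.34], [-1.47, 1.5], [-3.14, 3.14]. Speed limits (rad/s): [2.57, 2.57, 3.14, 3.14, 3.14, 3.14].

INTERFACE

Orientations are given as a unit quaternion [w, x, y, z].
In Python, from workcell import env gives the robot as it stands. The module is installed in compiled form; this text tells all that it offers.
- The arm moves only by the shell command python3 -m pendant 'ROWS' [FORCE]. ROWS is JSON, a list of rows, each an object with "fingers": the finger opening in mm, from 0 to 85.4; "delta_pos": the shift along the tool's x, y, z in mm, a list of three; "angular": the turn, a rotation vector about the tool's x, y, z in rad, a list of three. In form: [{"fingers": fingers, "delta_pos": [x, y, z], "angular": [ax, ay, az]}, ...]. A call has 1 to 12 rows; each row shifts and turns the commanded pose from where the row before left it, along the tool's axes as they then stand; what a row does not reach is not made up. A row lasts 1/10 s, in which the tool goes at most 50 mm and 8.59 degrees, less where a joint would pass 70% of its speed; a pose out of reach is approached as far as the arm can. A call is refused whole if a number of a shift passes 50 or a number of a turn 0.15, either way. A call with a gripper value outside its range is refused whole. The fingers move at their own pace and stop on an object; FORCE is the grip in N (left out, the last holds). Time passes only in rows, so rows that do not move let the fingers close. It gives the time, the measured TCP pose, the force and the opening at its end, in the units of the state.
- env.get_state(): the state, without advancing time (a new reading comes with each control period).
- env.read_camera(name): name is "side" or "top" or "wrist"; returns the picture (400x640x3 uint8, blue, green, red); there is no depth.
- env.camera_params(name): a dict with "fx", "fy", "cx", "cy" (pixels), "view" (4x4, takes a point from world to camera coordinates). Camera axes: x right, y up, looking along -z (the intrinsics and any distortion apply to the point x, -y, -z); pixel columns grow to the right and rows downward; lengths in m; the calibration is good to about 2 mm. A picture is of the moment at which its call begins: read the wrist's pose just before it. camera_params takes no time and is no camera call; for the wrist camera it gives the pose at the moment of the call.
- env.hand_in(): hands the job in, once; it reports no verdict.
The state is a dict: "clock": time; "joint_pos": joint angles; "qvel": joint speeds; "tau": joint torques, N m; "tcp_pos": TCP position; "orientation": TCP orientation; "wrist_force": force on the tool from outside, world axes, zero at the start; "ft_torque": the same for the moment, N m; "finger_gap": finger opening in m.
Only numpy, scipy, OpenCV 4.12 (cv2) and the standard library are available. Lean on these libraries where they do the work, as an engineer would, in place of code of your own. Each camera call takes 0.05 s, during which the arm holds its last target. There are 200 camera calls.

TASK

Take the wooden stencil board off the upturned retaining hook without wrenching it (raise it, tilt it and back it over the hook's tip), and lower it upright, without dropping it, all the way into the slot of the drying base. Then twist the base's spring-return start knob clockwise to its stop and let it spring back, with the board left standing in the slot. Leave the tape roll, the beaker and the steel cup where they are.

Things in the scene. Friction and masses are not known exactly. Their poses are not given: they have to be found in the camera images.
- board_mid (a point): Centre of the loose wooden stencil board, 180 mm tall, 10 mm thick, about 0.16 kg. x = across the thickness, y = along the width, z = up its height. Lower 100 mm: 120 mm wide with four windows. Above: a stem 60 mm wide, its solid grip part 30 to 90 mm (top edge) above this point. Front and back are alike; either may face either way in the dryer.
- board_hole (a point): Centre of the board's hanging hole, 20 mm above board_mid, same axes: 30 mm wide (y), 20 mm high (z), through the 10 mm thickness. It is too low to pass the hook's sloping tip while the board is upright: tilt the board's top back towards the post by 30 to 45 degrees.
- board_foot (a point): Middle of the board's bottom edge, 90 mm below board_mid; same axes.
- hook_corner (a point): Bend of the hook, on the bar's centre line, 170 mm above the table. x = the way the level arm points, from post outward, roughly away from the robot; z = up. 8 mm round bar: a level arm 116 mm long from the post (its top 6 mm above this height) to this bend. The board hangs by its hole on the arm, thickness along the arm, 60 to 85 mm inward of the bend. The stand (base plate 170 x 110 mm) is fixed.
- hook_tip (a point): Centre of the 12 mm ball that ends the hook's tip. From the bend the 8 mm bar slopes outward and up at 60 degrees for 34 mm to this ball, 17 mm farther out and 29.5 mm higher. Axes as hook_corner.
- dryer_slot (a point): Centre of the slot's floor in the drying base, a fixed grey housing 210 (x) x 150 (y) x 55 mm high with black vents. x = across the slot (15 mm wide), y = along it (130 mm long), z = up. The slot is 40 mm deep (floor 15 mm, mouth 55 mm above the table), mouth chamfered 4 mm. The board stands on this floor, thickness across the slot. The knob is 130 mm away in -x.
- knob_grip (a point): Centre of the bar grip of the black start knob on top of the drying base, on its vertical axis, 82 mm above the table. The bar is 50 mm long (this point's x), 14 mm wide (its y) and 30 mm high (66 to 96 mm above the table); at rest it points along the base's x. The round skirt below it is 54 mm across.
- start_knob (a joint): Angle of the start knob, rad: 0 at rest, grows clockwise seen from above to a stop at 1.1. A spring (0.04 N m at rest, 0.17 N m at the stop) returns it to 0 when it is let go.
- tape_center (a point): Roll of tan masking tape lying flat, 104 mm across, 24 mm high; point at its centre, half-way up. To be left alone.
- beaker_center (a point): Empty glass beaker, 57 mm across, 71 mm high; point at its centre, half-way up. To be left alone.
- cup_center (a point): Small steel cup, 70 mm across, 72 mm high; point at its centre, half-way up. To be left alone.
There are look-alikes about, which are no part of the job. Leave any blue look-alike of the part that bears board_mid alone. What is shaped like the part that bears hook_corner but purple is not meant.

How it is judged:
By the outcome, as a careful person would: the job done as asked, in the order asked, and still so for the second after the job is handed in, with the robot touching nothing.
It also fails if it takes over 58 s, if anything falls off the work surface, if the arm or the gripper's body presses on something with over 40 N, if the wrist force passes 120 N, or if a joint passes its speed limit or range.

## Working session

There is one attempt and no reset: what is moved stays moved. The work goes in short steps, Python scripts to look and compute and a shell command to move; the robot and the scene stay as the last step left them, time stands still between calls to the robot, and variables do not carry over. Pictures are saved under pics/ and viewed, about 8 in all and at most 12, crops included, and the job is handed in when it is done.

```bash
mkdir -p pics; cat > h.py <<'E'
import numpy as np, cv2
from workcell import env
from scipy.spatial.transform import Rotation as R
def shot(n,f):
    p=env.camera_params(n); im=env.read_camera(n); cv2.imwrite('pics/'+f+'.png',im); np.savez('pics/'+f+'.npz',**{k:np.array(v) for k,v in p.items()}); return im
def par(f): return dict(np.load('pics/'+f+'.npz'))
def ray(p,u,v):
    V=np.array(p['view']); d=np.array([(u-p['cx'])/p['fx'],-(v-p['cy'])/p['fy'],-1.])
    return -V[:3,:3].T@V[:3,3], V[:3,:3].T@d
def onz(p,u,v,z):
    o,d=ray(p,u,v); return o+d*(z-o[2])/d[2]
def tri(p,a,q,b):
    o1,d1=ray(p,*a);o2,d2=ray(q,*b)
    t=np.linalg.lstsq(np.c_[d1,-d2],o2-o1,rcond=None)[0]
    x,y=o1+d1*t[0],o2+d2*t[1]; return (x+y)/2,np.linalg.norm(x-y)
def proj(p,X):
    c=np.array(p['view'])@np.r_[X,1]; return (p['cx']+p['fx']*c[0]/-c[2], p['cy']-p['fy']*c[1]/-c[2])
def rot(): 
    q=env.get_state()['orientation']; return R.from_quat([q[1],q[2],q[3],q[0]])
E
python3 - <<'E'
from h import *
s=env.get_state();print(s['clock'],s['tcp_pos'],s['orientation'],rot().as_matrix().round(3))
for n in('side','top'):
    shot(n,n+'0'); p=par(n+'0'); print(p.keys(),ray(p,320,200),p['fx'])
E
```

```text
0.0 [0.13971647 0.55724001 0.23041064] [-2.34970065e-04  1.22591589e-01  9.92456788e-01 -8.78629579e-04] [[-0.97   0.243 -0.001]
 [ 0.243  0.97  -0.002]
 [ 0.    -0.002 -1.   ]]
dict_keys(['fx', 'fy', 'cx', 'cy', 'view']) (array([-0.08618999, -0.88663517,  1.08494807]), array([ 0.4075802 ,  0.64143385, -0.65013021])) 457.0086136323027
dict_keys(['fx', 'fy', 'cx', 'cy', 'view']) (array([0.3535405 , 0.08233543, 1.29514874]), array([ 0.13001211,  0.04025497, -0.9909352 ])) 414.1804745485586
```

View pics/side0.png

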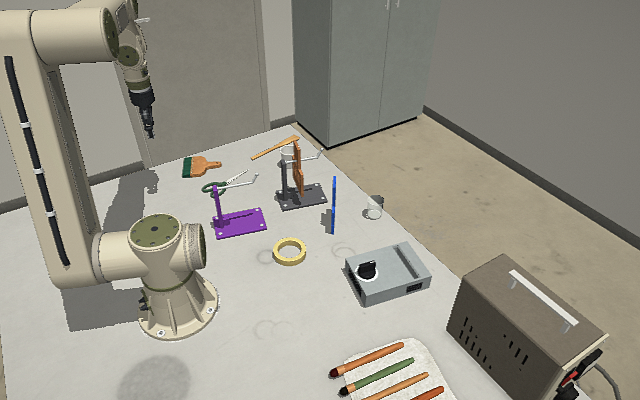

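View pics/top0.png

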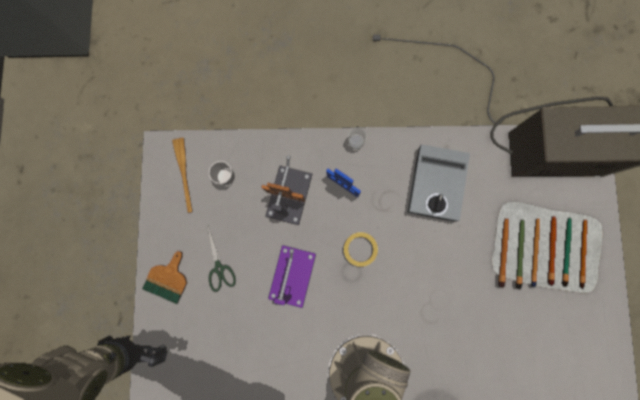

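The top view has x up and y to the left. The board is at about (283,190), the hook tip at (289,160), and the dryer at (438,183) with its knob at (437,204). The side view shows the board at (298,168). I'll zoom in next.

```bash
python3 - <<'E'
from h import *
t=cv2.imread('pics/top0.png');s=cv2.imread('pics/side0.png')
c=lambda im,x,y:cv2.resize(im[y:y+75,x:x+100],None,fx=4,fy=4,interpolation=cv2.INTER_CUBIC)
cv2.imwrite('pics/c0.png',np.vstack([np.hstack([c(t,240,145),c(t,390,140)]),np.hstack([c(s,260,135),c(s,340,235)])]))
E
```

```text
(no output)
```

View pics/c0.png

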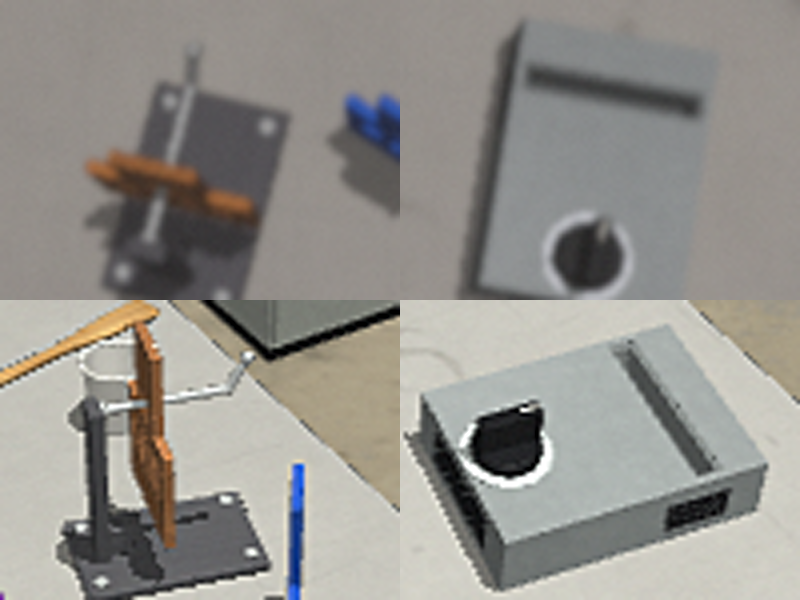

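```bash
python3 - <<'E'
from h import *
p=par('top0');q=par('side0')
f=lambda *a:print(*a)
A=onz(p,421.75,158.75,.055);B=onz(p,465,166.5,.055);f('slot',A,B,(A+B)/2,np.linalg.norm(A-B))
sA=onz(q,340+(620-400)/4,235+45/4,.055);sB=onz(q,340+(708-400)/4,235+170/4,.055);f('slot side',sA,sB,(sA+sB)/2,np.linalg.norm(sA-sB))
f('knob',onz(p,436.75,203.8,.060),onz(q,340+(505-400)/4,235+152/4,.06))
f('tip',onz(p,288.25,157,.1995),tri(p,(288.25,157),q,(322,149)))
f('bend',onz(p,287.5,167.5,.17),tri(p,(287.5,167.5),q,(317.5,157)))
f('post',onz(p,277,205,.17),tri(p,(277,205),q,(282.5,161)))
f('boardtop', onz(p,278.3,186,.164-.01+.01+.09-.02+.0), tri(p,(278.3,186),q,(296.5,144)))
f('cup?beaker',onz(p,222,168,.07),onz(p,356,137,.07))
E
```

```text
slot [ 0.6394796  -0.17831763  0.055     ] [ 0.61367623 -0.30792653  0.055     ] [ 0.62657791 -0.24312208  0.055     ] 0.1321524947132211
slot side [ 0.64013345 -0.17913398  0.055     ] [ 0.61499131 -0.30941955  0.055     ] [ 0.62756238 -0.24427676  0.055     ] 0.1326893283011648
knob [ 0.50014835 -0.2164402   0.06      ] [ 0.497393   -0.22194239  0.06      ]
tip [0.61592528 0.21234128 0.1995    ] (array([0.61694193, 0.21190672, 0.19937948]), np.float64(0.0021408968123966124))
bend [0.59318778 0.21778916 0.17      ] (array([0.59730115, 0.21585559, 0.17011436]), np.float64(0.009034944875853598))
post [0.48868203 0.24613934 0.17      ] (array([0.48498194, 0.24617109, 0.17815388]), np.float64(0.005955284088540311))
boardtop [0.53076295 0.2338474  0.234     ] (array([0.53032599, 0.2331376 , 0.23815414]), np.float64(0.0005618136623589788))
cup?beaker [0.61555992 0.42892417 0.07      ] [0.7063948  0.02133522 0.07      ]
```

```bash
python3 -m pendant '[{"fingers":85,"delta_pos":[-38,-18,-8],"angular":[0,0,0]},{"fingers":85,"delta_pos":[-38,-18,-8],"angular":[0,0,0]},{"fingers":85,"delta_pos":[-38,-18,-8],"angular":[0,0,0]},{"fingers":85,"delta_pos":[-38,-18,-8],"angular":[0,0,0]},{"fingers":85,"delta_pos":[-38,-18,-8],"angular":[0,0,0]},{"fingers":85,"delta_pos":[-38,-18,-8],"angular":[0,0,0]},{"fingers":85,"delta_pos":[-38,-18,-8],"angular":[0,0,0]},{"fingers":85,"delta_pos":[-38,-18,-8],"angular":[0,0,0]},{"fingers":85,"delta_pos":[-38,-18,-8],"angular":[0,0,0]},{"fingers":85,"delta_pos":[-38,-18,-8],"angular":[0,0,0]},{"fingers":85,"delta_pos":[-38,-18,-8],"angular":[0,0,0]},{"fingers":85,"delta_pos":[-38,-18,-8],"angular":[0,0,0]}]' 40
python3 -m pendant '[{"fingers":85,"delta_pos":[0,0,0],"angular":[0,0,-0.1415]},{"fingers":85,"delta_pos":[0,0,0],"angular":[0,0,-0.1415]},{"fingers":85,"delta_pos":[0,0,0],"angular":[0,0,-0.1415]},{"fingers":85,"delta_pos":[0,0,0],"angular":[0,0,-0.1415]},{"fingers":85,"delta_pos":[0,0,0],"angular":[0,0,-0.1415]},{"fingers":85,"delta_pos":[0,0,0],"angular":[0,0,-0.1415]},{"fingers":85,"delta_pos":[0,0,0],"angular":[0,0,-0.1415]},{"fingers":85,"delta_pos":[0,0,0],"angular":[0,0,-0.1415]},{"fingers":85,"delta_pos":[0,0,0],"angular":[0,0,-0.1415]},{"fingers":85,"delta_pos":[0,0,0],"angular":[0,0,-0.1415]},{"fingers":85,"delta_pos":[0,0,0],"angular":[0,0,-0.1415]},{"fingers":85,"delta_pos":[0,0,0],"angular":[0,0,0]}]'
python3 - <<'E'
from h import *
s=env.get_state();print(s['clock'],s['tcp_pos'],s['joint_pos']);print(rot().as_matrix().round(3))
shot('wrist','w1');p=par('w1');print(ray(p,320,200));print('top,tip',proj(p,[.53,.2335,.236]),proj(p,[.616,.212,.1995]))
E
```

```text
clock: 1.3
tcp_pos: [0.5306, 0.2359, 0.3272]
orientation: [-0.0, 0.123, 0.992, -0.0]
wrist_force: [0.6, 0.1, -0.5]
finger_gap: 0.0853
clock: 2.5
tcp_pos: [0.5295, 0.2372, 0.3268]
orientation: [-0.0, -0.61, 0.793, 0.0]
wrist_force: [-0.4, 0.2, -0.4]
finger_gap: 0.0847
2.5 [0.52946511 0.23723428 0.32678312] [ 2.82867618e-01  3.21858718e-01  2.89709249e-01  1.53967884e+00
  9.03211083e-05 -1.02819112e+00]
[[-0.257 -0.966 -0.001]
 [-0.966  0.257 -0.   ]
 [ 0.     0.001 -1.   ]]
(array([0.51038979, 0.16513873, 0.46975468]), array([ 0.07597832,  0.27837381, -0.95748176]))
top,tip (np.float64(318.91771295517987), np.float64(200.74272917270704)) (np.float64(228.15523759992928), np.float64(191.2224424805472))
```

View pics/w1.png

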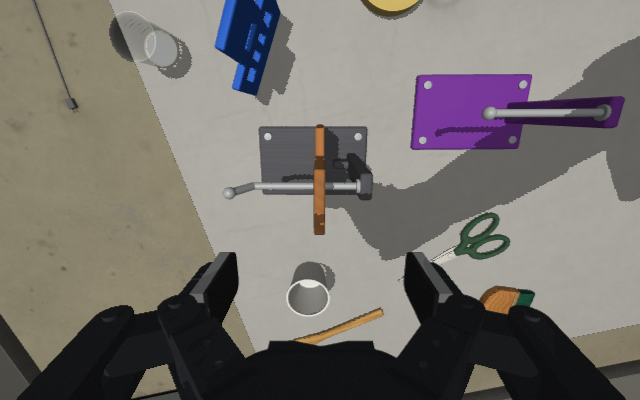

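Clear view: ball tip at (229,193), against (228,191) predicted. The board is edge-on at column 320, rows 125–235, and aligned with the jaws. Now I'll measure the top edge.

```bash
python3 - <<'E'
from h import *
im=cv2.imread('pics/w1.png').astype(int);p=par('w1')
b,g,r=im[...,0],im[...,1],im[...,2]
m=(r>g*1.35)&(r>70)&(r>b*1.6)
for v in range(122,240,5):
    c=np.where(m[v,290:350])[0]+290
    if len(c): print(v,c.min(),c.max(),im[v,(c.min()+c.max())//2])
print('tip',onz(p,229,193,.1995)); 
for z in(.236,.156,.056): print(z,onz(p,320,180,z))
def e(u,v):return proj(p,[*u,v])
x=np.array([.966,-.257]);y=np.array([.257,.966]);c=np.array([.53,.2335])
for k in(-30,30): print('top',e(c+y*k/1e3,.236))
for k in(-60,60): print('shoulder',e(c+y*k/1e3,.156))
E
```

```text
127 316 323 [27 50 76]
132 315 324 [ 69 122 186]
137 315 324 [ 70 122 186]
142 315 324 [ 70 121 186]
147 315 324 [ 70 122 187]
152 315 323 [ 70 122 187]
157 315 323 [30 52 81]
162 315 323 [30 52 80]
167 314 323 [31 54 82]
172 314 324 [ 66 113 174]
177 313 324 [ 63 111 169]
182 314 324 [ 61 104 160]
187 314 324 [ 63 108 167]
192 314 324 [ 62 109 166]
197 314 324 [ 60 104 160]
202 314 324 [ 63 108 167]
207 314 324 [ 60 105 159]
212 314 324 [ 61 107 165]
217 314 324 [35 63 96]
222 315 324 [35 60 94]
227 315 323 [34 59 89]
232 315 323 [37 63 98]
tip [0.6158304  0.21390378 0.1995    ]
0.236 [0.5244425  0.21628686 0.236     ]
0.156 [0.52925188 0.23379176 0.156     ]
0.056 [0.53526361 0.25567287 0.056     ]
top (np.float64(318.82990973225213), np.float64(165.79561634866246))
top (np.float64(318.999404276299), np.float64(233.25720552907435))
shoulder (np.float64(319.1712859801054), np.float64(124.41592099458273))
shoulder (np.float64(319.3893019366811), np.float64(229.64821571117113))
```

```bash
python3 - <<'E'
from h import *
im=cv2.imread('pics/w1.png').astype(int)
for v in list(range(122,130))+list(range(153,159))+list(range(166,173))+list(range(212,219))+list(range(228,242)): print(v,im[v,319],end=';')
w=cv2.imread('pics/w1.png')[110:250,220:380]; cv2.imwrite('pics/c1.png',cv2.resize(w,None,fx=4,fy=4,interpolation=2))
E
```

```text
122 [164 171 175];123 [163 170 173];124 [ 76  91 108];125 [33 55 80];126 [29 49 76];127 [27 50 76];128 [ 62 108 165];129 [ 70 122 186];153 [ 70 121 187];154 [ 70 122 187];155 [ 60 105 160];156 [34 58 90];157 [30 52 81];158 [31 54 81];166 [31 54 82];167 [30 54 82];168 [28 49 75];169 [ 46  80 122];170 [ 59 103 156];171 [ 65 112 171];172 [ 66 113 174];212 [ 61 107 165];213 [ 64 109 167];214 [ 64 109 168];215 [ 39  68 105];216 [37 63 97];217 [35 63 96];218 [36 63 96];228 [34 60 91];229 [33 60 93];230 [34 61 94];231 [37 63 96];232 [37 63 98];233 [ 39  67 102];234 [35 59 90];235 [156 163 167];236 [162 168 171];237 [162 168 171];238 [162 168 172];239 [161 169 172];240 [162 169 172];241 [162 170 172];
```

View pics/c1.png

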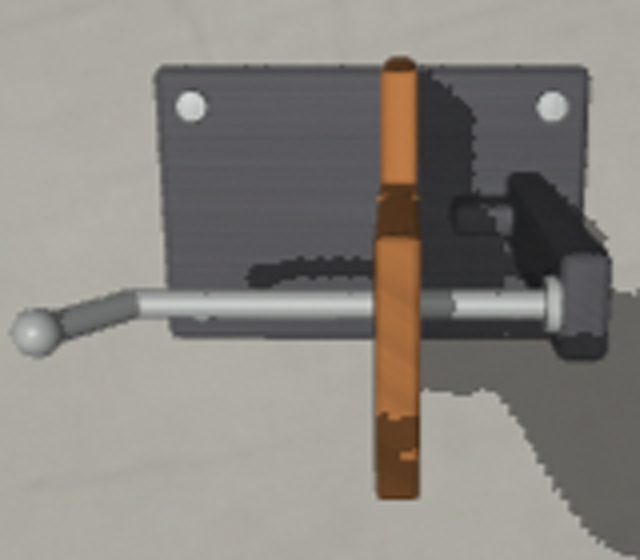

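```bash
python3 -m pendant '[{"fingers":85,"delta_pos":[1.5,-1,26],"angular":[0,0,0]},{"fingers":85,"delta_pos":[0,0,30],"angular":[0,0,0]},{"fingers":85,"delta_pos":[0,0,30],"angular":[0,0,0]},{"fingers":85,"delta_pos":[0,0,30],"angular":[0,0,0]},{"fingers":85,"delta_pos":[0,0,14],"angular":[0,0,0]},{"fingers":85,"delta_pos":[0,0,0],"angular":[0,0,0]}]' 40
python3 -m pendant '[{"fingers":40,"delta_pos":[0,0,0],"angular":[0,0,0]},{"fingers":20,"delta_pos":[0,0,0],"angular":[0,0,0]},{"fingers":0,"delta_pos":[0,0,0],"angular":[0,0,0]},{"fingers":0,"delta_pos":[0,0,0],"angular":[0,0,0]},{"fingers":0,"delta_pos":[0,0,0],"angular":[0,0,0]},{"fingers":0,"delta_pos":[0,0,0],"angular":[0,0,0]},{"fingers":0,"delta_pos":[0,0,0],"angular":[0,0,0]},{"fingers":0,"delta_pos":[0,0,0],"angular":[0,0,0]}]' 40
python3 - <<'E'
from h import *
s=env.get_state();print(s['tcp_pos'],s['wrist_force'],s['ft_torque']);print(rot().as_matrix().round(3))
E
```

```text
clock: 3.15
tcp_pos: [0.5284, 0.235, 0.1945]
orientation: [-0.003, -0.608, 0.794, 0.001]
wrist_force: [-0.4, -0.7, 0.6]
finger_gap: 0.085
clock: 3.95
tcp_pos: [0.5304, 0.2357, 0.1978]
orientation: [0.0, -0.609, 0.793, -0.0]
wrist_force: [-0.5, -0.3, 4.9]
finger_gap: 0.0095
[0.53039874 0.23569353 0.19782986] [-0.54710734 -0.34530279  4.91378981] [ 0.03750192  0.23740657 -0.0263927 ]
[[-0.257 -0.966  0.001]
 [-0.966  0.257  0.   ]
 [-0.001 -0.001 -1.   ]]
```

```bash
python3 - <<'E'
import numpy as np
W=[(-71.6,-4,0),(-71.6,0,0),(-56,0,0),(-40,0,0),(-27,0,7),(-15,0,14),(-7,0.5,22),(0,1.5,30),(4,7.5,35),(8.5,15,38),(13,22.5,40),(17,29.5,40),(22.7,34.3,40),(28.5,39,40),(36,48,40),(38,70,40),(38,100,40),(38,135,40),(38,170,40)]
T=lambda w:np.array([w[0]-32*np.sin(np.radians(w[2])),w[1]+32*np.cos(np.radians(w[2]))])
for a,b in zip(W,W[1:]):
    d=T(b)-T(a);t=np.radians(a[2])
    # tool y = inward-ish: (-cos t,-sin t); z: down=(sin t,-cos t)
    print(b,'y %.1f z %.1f ax %.3f'%(d@[-np.cos(t),-np.sin(t)],d@[np.sin(t),-np.cos(t)],np.radians(b[2]-a[2])))
E
```

```text
(-71.6, 0, 0) y 0.0 z -4.0 ax 0.000
(-56, 0, 0) y -15.6 z 0.0 ax 0.000
(-40, 0, 0) y -16.0 z 0.0 ax 0.000
(-27, 0, 7) y -9.1 z 0.2 ax 0.122
(-15, 0, 14) y -8.0 z 1.7 ax 0.122
(-7, 0.5, 22) y -3.4 z 1.8 ax 0.140
(0, 1.5, 30) y -2.4 z 2.0 ax 0.140
(4, 7.5, 35) y -3.7 z -3.1 ax 0.087
(8.5, 15, 38) y -6.3 z -3.5 ax 0.052
(13, 22.5, 40) y -7.0 z -3.1 ax 0.035
(17, 29.5, 40) y -7.6 z -2.8 ax 0.000
(22.7, 34.3, 40) y -7.5 z -0.0 ax 0.000
(28.5, 39, 40) y -7.5 z 0.1 ax 0.000
(36, 48, 40) y -11.5 z -2.1 ax 0.000
(38, 70, 40) y -15.7 z -15.6 ax 0.000
(38, 100, 40) y -19.3 z -23.0 ax 0.000
(38, 135, 40) y -22.5 z -26.8 ax 0.000
(38, 170, 40) y -22.5 z -26.8 ax 0.000
```

```bash
python3 -m pendant '[{"fingers":0,"delta_pos":[0,0,-4],"angular":[0,0,0]},{"fingers":0,"delta_pos":[0,0,0],"angular":[0,0,0]},{"fingers":0,"delta_pos":[0,0,0],"angular":[0,0,0]}]'
python3 -m pendant '[{"fingers":0,"delta_pos":[0,-15.6,0],"angular":[0,0,0]},{"fingers":0,"delta_pos":[0,-16,0],"angular":[0,0,0]},{"fingers":0,"delta_pos":[0,-9.1,0.2],"angular":[0.122,0,0]},{"fingers":0,"delta_pos":[0,-8,1.7],"angular":[0.122,0,0]},{"fingers":0,"delta_pos":[0,0,0],"angular":[0,0,0]},{"fingers":0,"delta_pos":[0,0,0],"angular":[0,0,0]}]'
```

```text
clock: 4.25
tcp_pos: [0.5301, 0.2355, 0.2008]
orientation: [-0.0, -0.609, 0.793, 0.0]
wrist_force: [-0.1, 0.7, -2.3]
finger_gap: 0.0097
clock: 4.85
tcp_pos: [0.5761, 0.2232, 0.2003]
orientation: [0.073, -0.605, 0.787, -0.095]
wrist_force: [0.7, 0.4, -0.9]
finger_gap: 0.0094
```

```bash
python3 -m pendant '[{"fingers":0,"delta_pos":[0,-4.9,1.4],"angular":[0.14,0,0]},{"fingers":0,"delta_pos":[0,-2.8,1.5],"angular":[0.14,0,0]},{"fingers":0,"delta_pos":[0,0,0],"angular":[0,0,0]}]'
python3 -m pendant '[{"fingers":0,"delta_pos":[0,-3.7,-3.1],"angular":[0.087,0,0]},{"fingers":0,"delta_pos":[0,-6.3,-3.5],"angular":[0.052,0,0]},{"fingers":0,"delta_pos":[0,0,0],"angular":[0,0,0]}]'
python3 -c "
from h import *
s=env.get_state();d=s['tcp_pos']-np.array([.5996,.2174,.17]);h=np.array([d[0]*.966-d[1]*.257,d[2]])*1e3
z=rot().as_matrix()[:,2];z=np.array([z[0]*.966-z[1]*.257,z[2]]);print(h+32*z,z,s['wrist_force'])"
```

```text
clock: 5.15
tcp_pos: [0.5813, 0.2204, 0.1965]
orientation: [0.156, -0.59, 0.765, -0.205]
wrist_force: [-0.3, 0.4, -1.1]
finger_gap: 0.0093
clock: 5.45
tcp_pos: [0.5903, 0.2201, 0.2111]
orientation: [0.198, -0.577, 0.75, -0.257]
wrist_force: [0.2, 0.2, -1.3]
finger_gap: 0.0094
[ 9.96852548 15.82105324] [ 0.61359874 -0.78942815] [ 0.20425063  0.20727293 -1.34656257]
```

On plan with no contact force, so I'll carry on over the ball.

```bash
python3 -m pendant '[{"fingers":0,"delta_pos":[0,-6.5,-3.5],"angular":[0.035,0,0]},{"fingers":0,"delta_pos":[0,-7.6,-2.8],"angular":[0,0,0]},{"fingers":0,"delta_pos":[0,0,0],"angular":[0,0,0]}]'
python3 -m pendant '[{"fingers":0,"delta_pos":[0,-7.5,0],"angular":[0,0,0]},{"fingers":0,"delta_pos":[0,-7.5,0],"angular":[0,0,0]},{"fingers":0,"delta_pos":[0,-11.5,-2],"angular":[0,0,0]},{"fingers":0,"delta_pos":[0,0,0],"angular":[0,0,0]}]'
python3 -c "
from h import *
s=env.get_state();d=s['tcp_pos']-np.array([.5996,.2174,.17]);h=np.array([d[0]*.966-d[1]*.257,d[2]])*1e3
z=rot().as_matrix()[:,2];z=np.array([z[0]*.966-z[1]*.257,z[2]]);print(h+32*z,z,s['wrist_force'],s['ft_torque'])
shot('side','s2');cv2.imwrite('pics/c2.png',cv2.resize(cv2.imread('pics/s2.png')[110:220,250:400],None,fx=4,fy=4,interpolation=2))"
```

```text
clock: 5.75
tcp_pos: [0.5991, 0.2182, 0.2267]
orientation: [0.209, -0.572, 0.745, -0.271]
wrist_force: [-0.2, -0.1, -1.5]
finger_gap: 0.0095
clock: 6.15
tcp_pos: [0.6176, 0.2129, 0.246]
orientation: [0.21, -0.572, 0.745, -0.272]
wrist_force: [1.6, 1.0, -1.3]
finger_gap: 0.0099
[39.15757749 51.54989711] [ 0.64503767 -0.76393333] [ 1.61660117  1.04405873 -1.34408737] [0.22937937 0.83044058 0.04940677]
```

View pics/c2.png

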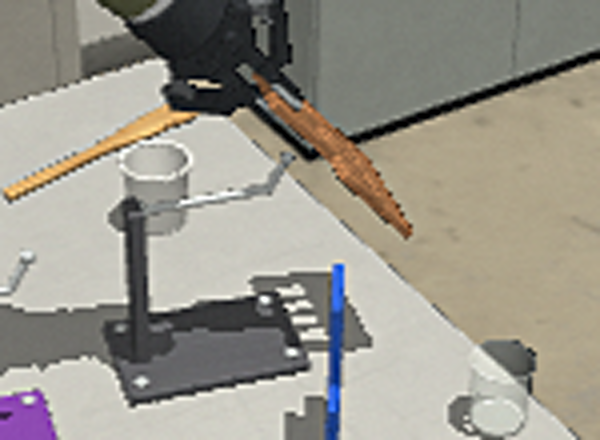

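The board is off the hook and clear of the ball. Next: lift, bring it upright, then carry it.

```bash
python3 -m pendant '[{"fingers":0,"delta_pos":[0,-20,-23.5],"angular":[0,0,0]},{"fingers":0,"delta_pos":[0,-20,-23.5],"angular":[0,0,0]},{"fingers":0,"delta_pos":[0,-20,-23.5],"angular":[0,0,0]},{"fingers":0,"delta_pos":[0,-20,-23.5],"angular":[0,0,0]},{"fingers":0,"delta_pos":[0,0,0],"angular":[0,0,0]},{"fingers":0,"delta_pos":[0,0,0],"angular":[-0.14,0,0]},{"fingers":0,"delta_pos":[0,0,0],"angular":[-0.14,0,0]},{"fingers":0,"delta_pos":[0,0,0],"angular":[-0.14,0,0]},{"fingers":0,"delta_pos":[0,0,0],"angular":[-0.14,0,0]},{"fingers":0,"delta_pos":[0,0,0],"angular":[-0.14,0,0]},{"fingers":0,"delta_pos":[0,0,0],"angular":[0,0,0]},{"fingers":0,"delta_pos":[0,0,0],"angular":[0,0,0]}]'
cat > goal.py <<'E'
from h import *
import sys
# python goal.py x y z yaw_deg(of tool y): tool-down target -> tool deltas
x,y,z,w=map(float,sys.argv[1:5]); w=np.radians(w)
M=rot(); s=env.get_state()
ty=np.array([np.cos(w),np.sin(w),0]);tz=np.array([0,0,-1.]);T=R.from_matrix(np.c_[np.cross(ty,tz),ty,tz])
print('t',s['clock'],'at',s['tcp_pos'].round(4),'shift mm',(M.inv().apply(np.array([x,y,z])-s['tcp_pos'])*1e3).round(1),'turn',(M.inv()*T).as_rotvec().round(3),'F',np.round(s['wrist_force'],1))
E
python3 goal.py 0.627 -0.2435 0.36 168.8
```

```text
clock: 7.4
tcp_pos: [0.618, 0.2125, 0.3624]
orientation: [-0.002, -0.609, 0.793, 0.001]
wrist_force: [0.3, -1.1, -1.8]
finger_gap: 0.0097
t 7.4 at [0.618  0.2125 0.3624] shift mm [ 438.2 -126.4    2.9] turn [ 0.004 -0.002 -0.066] F [ 0.3 -1.1 -1.8]
```

```bash
python3 -m pendant '[{"fingers":0,"delta_pos":[25,-7,0],"angular":[0,0,0]},{"fingers":0,"delta_pos":[40,-11.5,0],"angular":[0,0,0]},{"fingers":0,"delta_pos":[40,-11.5,0],"angular":[0,0,0]},{"fingers":0,"delta_pos":[40,-11.5,0],"angular":[0,0,0]},{"fingers":0,"delta_pos":[40,-11.5,0],"angular":[0,0,0]},{"fingers":0,"delta_pos":[40,-11.5,0],"angular":[0,0,0]},{"fingers":0,"delta_pos":[40,-11.5,0],"angular":[0,0,0]},{"fingers":0,"delta_pos":[40,-11.5,0],"angular":[0,0,0]},{"fingers":0,"delta_pos":[40,-11.5,0],"angular":[0,0,0]},{"fingers":0,"delta_pos":[40,-11.5,0],"angular":[0,0,0]},{"fingers":0,"delta_pos":[40,-11.5,0],"angular":[0,0,0]},{"fingers":0,"delta_pos":[13,-4,0],"angular":[0,0,0]}]'
python3 -m pendant '[{"fingers":0,"delta_pos":[0,0,0],"angular":[0.003,0,-0.066]},{"fingers":0,"delta_pos":[0,0,0],"angular":[0,0,0]},{"fingers":0,"delta_pos":[0,0,0],"angular":[0,0,0]}]'
python3 - <<'E'
from h import *
for n in('wrist','top','side'): shot(n,n[0]+'3')
t=cv2.imread('pics/t3.png')[130:230,390:490]; s=cv2.imread('pics/s3.png')[150:310,330:450]
cv2.imwrite('pics/c3.png',np.hstack([cv2.imread('pics/w3.png'),np.vstack([cv2.resize(t,(160,160)),cv2.resize(s,(160,240))])]))
E
python3 goal.py 0.627 -0.2435 0.36 168.8
```

```text
clock: 8.6
tcp_pos: [0.6237, -0.2454, 0.3689]
orientation: [-0.0, -0.609, 0.794, -0.003]
wrist_force: [-0.5, -0.5, -2.4]
finger_gap: 0.0095
clock: 8.9
tcp_pos: [0.6246, -0.2412, 0.3687]
orientation: [0.001, -0.635, 0.772, -0.002]
wrist_force: [0.9, -0.1, -1.5]
finger_gap: 0.0095
t 9.05 at [ 0.6251 -0.2416  0.3676] shift mm [ 1.5 -2.2  7.6] turn [-0.003 -0.001  0.002] F [-0.3  0.8 -2.2]
```

View pics/c3.png

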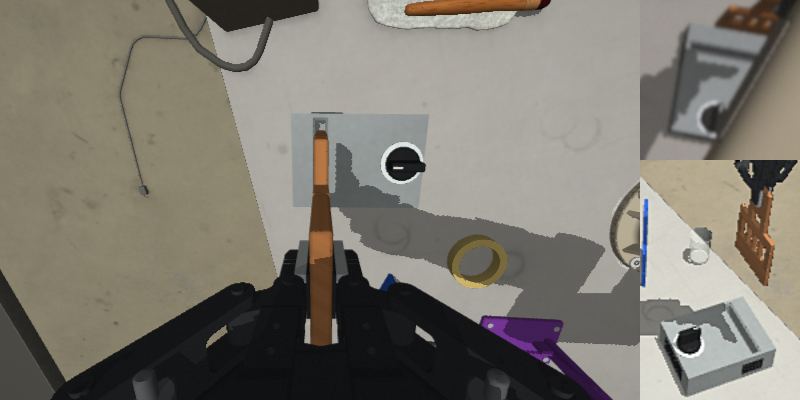

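```bash
python3 - <<'E'
from h import *
im=cv2.imread('pics/w3.png');p=par('w3');g=im.mean(2)
for v in(118,122,126): print(v,g[v,306:338].astype(int))
print('col321',g[108:142,321].astype(int))
hsv=cv2.cvtColor(im,cv2.COLOR_BGR2HSV)
m=((im.min(2)>225)).astype(np.uint8); m[:,:370]=0;m[:,440:]=0;m[:130]=0;m[200:]=0
ys,xs=np.where(m);(c,ax,a)=cv2.fitEllipse(cv2.convexHull(np.c_[xs,ys].astype(np.int32)));print('ring',c,ax,onz(p,*c,.056))
sx=np.array([.981,-.195]);sy=np.array([.195,.981]);c=np.array([.627,-.2435])
for a in((-7.5,-65),(7.5,-65),(-7.5,-55),(7.5,-55)): print(a,proj(p,[*(c+sx*a[0]/1e3+sy*a[1]/1e3),.055]))
b,gg,r=[im[...,i].astype(int) for i in range(3)]
m=(r>gg*1.35)&(r>b*1.6)&(r>60)
for v in(134,138,142,150,165,180,240,260): 
    q=np.where(m[v,290:350])[0]+290; print(v,q.min() if len(q) else None,q.max() if len(q) else None)
s=env.get_state();M=rot().as_matrix();t=s['tcp_pos']
for y in(-5,5):
  for x in(-60,60): print('foot',x,y,proj(p,t+M@np.array([x,y,142])/1e3), 'shoulder',proj(p,t+M@np.array([x,y,42])/1e3))
E
```

```text
118 [158 156 155 156 156 156 149 119 111 112 112 115 115 115 116 117 118 119
 121 124 124 125 151 156 156 157 157 157 159 158 157 156]
122 [157 157 157 157 157 155 145 116 108  86  85  86  87  87  86  87  87  87
  86 103 121 129 149 154 153 155 156 158 158 159 159 157]
126 [153 155 155 155 154 154 145  93 103  86  86  87  87  87 146 156 157 157
 157 119 119 130 151 156 156 154 155 156 156 154 155 154]
col321 [169 169 170 170  87  99 153 156 155 137 117 115  97  88  87 104 152 156
 156 156 156 155  86  56  51  50  50  51  54  56  58  99 113 119]
ring (401.8638916015625, 162.95289611816406) (38.343849182128906, 41.428382873535156) [ 0.49932528 -0.21578632  0.056     ]
(-7.5, -65) (np.float64(324.826019227357), np.float64(118.8634038501917))
(7.5, -65) (np.float64(315.0198369641278), np.float64(118.84724349180543))
(-7.5, -55) (np.float64(324.7888561337964), np.float64(125.62167499391991))
(7.5, -55) (np.float64(315.0477377317994), np.float64(125.60467274343893))
134 316 326
138 314 326
142 314 327
150 314 327
165 314 327
180 314 327
240 309 332
260 309 331
foot -60 -5 (np.float64(315.9649500282004), np.float64(242.22038916379222)) shoulder (np.float64(313.6284464520203), np.float64(298.85676308550126))
foot 60 -5 (np.float64(315.1773272432998), np.float64(128.86690165347)) shoulder (np.float64(311.97526584462446), np.float64(136.95437814657424))
foot -60 5 (np.float64(325.13324167411696), np.float64(242.21532942925774)) shoulder (np.float64(326.8297105798069), np.float64(298.85544774294175))
foot 60 5 (np.float64(325.50890565536605), np.float64(128.85184852340782)) shoulder (np.float64(327.73089502252054), np.float64(136.93243907523112))
```

```bash
python3 -m pendant '[{"fingers":0,"delta_pos":[1.5,-2,30],"angular":[-0.003,-0.001,0.002]},{"fingers":0,"delta_pos":[0,0,40],"angular":[0,0,0]},{"fingers":0,"delta_pos":[0,0,40],"angular":[0,0,0]},{"fingers":0,"delta_pos":[0,0,34],"angular":[0,0,0]},{"fingers":0,"delta_pos":[0,0,0],"angular":[0,0,0]},{"fingers":0,"delta_pos":[0,0,0],"angular":[0,0,0]}]'
python3 - <<'E'
from h import *
shot('wrist','w4');shot('side','s4')
s=cv2.imread('pics/s4.png')[170:310,330:450]
cv2.imwrite('pics/c4.png',np.hstack([cv2.resize(cv2.imread('pics/w4.png')[90:290,240:450],None,fx=1.8,fy=1.8),cv2.resize(s,(420,360))[:, :]]))
E
python3 goal.py 0.6267 -0.2434 0.160 168.8
```

```text
clock: 9.65
tcp_pos: [0.6266, -0.2441, 0.2228]
orientation: [-0.0, -0.635, 0.773, 0.001]
wrist_force: [0.3, -0.4, -0.3]
finger_gap: 0.0097
t 9.75 at [ 0.6281 -0.2451  0.2254] shift mm [-1.4  1.9 65.4] turn [-0.003 -0.    -0.   ] F [ 0.7  0.1 -1.8]
```

View pics/c4.png

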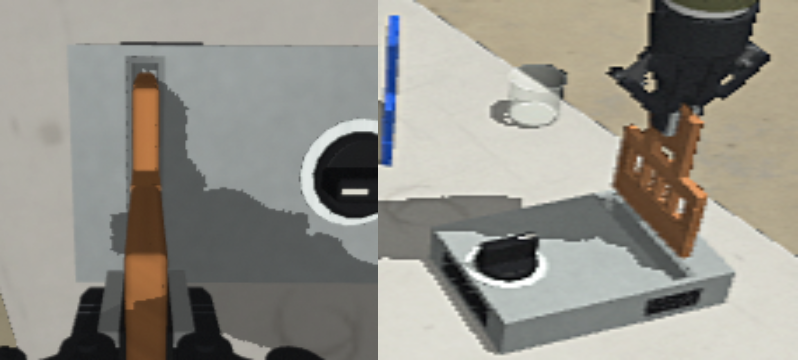

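```bash
python3 -m pendant '[{"fingers":0,"delta_pos":[0,0.5,15],"angular":[0,0,0]},{"fingers":0,"delta_pos":[0,0,12],"angular":[0,0,0]},{"fingers":0,"delta_pos":[0,0,10],"angular":[0,0,0]},{"fingers":0,"delta_pos":[0,0,0],"angular":[0,0,0]}]'
python3 -m pendant '[{"fingers":0,"delta_pos":[0,0,10],"angular":[0,0,0]},{"fingers":0,"delta_pos":[0,0,10],"angular":[0,0,0]},{"fingers":0,"delta_pos":[0,0,5],"angular":[0,0,0]},{"fingers":0,"delta_pos":[0,0,0],"angular":[0,0,0]}]'; python3 goal.py 0.6267 -0.2434 0.157 168.8
```

```text
clock: 10.15
tcp_pos: [0.6256, -0.2442, 0.1842]
orientation: [-0.001, -0.634, 0.773, 0.002]
wrist_force: [-0.5, 0.5, -1.4]
finger_gap: 0.0095
clock: 10.55
tcp_pos: [0.6259, -0.2442, 0.1598]
orientation: [-0.0, -0.635, 0.773, 0.001]
wrist_force: [-0.2, 0.5, -2.1]
finger_gap: 0.0093
t 10.55 at [ 0.6259 -0.2442  0.1598] shift mm [-1.  -0.6  2.8] turn [ 0.003  0.001 -0.001] F [-0.2  0.5 -2.1]
```

In the slot without contact. I'll lower it the last few mm until it touches the floor.

```bash
python3 -m pendant '[{"fingers":0,"delta_pos":[0,0,1.5],"angular":[0,0,0]},{"fingers":0,"delta_pos":[0,0,1],"angular":[0,0,0]},{"fingers":0,"delta_pos":[0,0,0],"angular":[0,0,0]}]'
python3 -m pendant '[{"fingers":0,"delta_pos":[0,0,1],"angular":[0,0,0]},{"fingers":0,"delta_pos":[0,0,0],"angular":[0,0,0]},{"fingers":0,"delta_pos":[0,0,0],"angular":[0,0,0]}]'
```

```text
clock: 10.85
tcp_pos: [0.6263, -0.2445, 0.1589]
orientation: [0.0, -0.635, 0.773, 0.001]
wrist_force: [-0.6, 1.0, 3.3]
finger_gap: 0.0096
clock: 11.15
tcp_pos: [0.6265, -0.2445, 0.1589]
orientation: [0.0, -0.635, 0.773, 0.0]
wrist_force: [-2.3, 2.7, 7.9]
finger_gap: 0.0098
```

```bash
python3 -m pendant '[{"fingers":0,"delta_pos":[0,0,-1.5],"angular":[0,0,0]},{"fingers":30,"delta_pos":[0,0,0],"angular":[0,0,0]},{"fingers":50,"delta_pos":[0,0,0],"angular":[0,0,0]},{"fingers":50,"delta_pos":[0,0,0],"angular":[0,0,0]},{"fingers":50,"delta_pos":[0,0,0],"angular":[0,0,0]}]'
python3 -m pendant '[{"fingers":50,"delta_pos":[0,0,-25],"angular":[0,0,0]},{"fingers":50,"delta_pos":[0,0,-45],"angular":[0,0,0]},{"fingers":50,"delta_pos":[0,0,-45],"angular":[0,0,0]},{"fingers":50,"delta_pos":[0,0,-10],"angular":[0,0,0]},{"fingers":50,"delta_pos":[0,0,0],"angular":[0,0,0]}]'
python3 - <<'E'
from h import *
shot('wrist','w5');shot('side','s5')
s=cv2.imread('pics/s5.png')[190:310,330:450]
cv2.imwrite('pics/c5.png',np.hstack([cv2.resize(cv2.imread('pics/w5.png')[60:260,240:450],None,fx=1.8,fy=1.8),cv2.resize(s,(360,360),interpolation=2)]))
E
python3 goal.py 0.4994 -0.2168 0.20 168.8
```

```text
clock: 11.65
tcp_pos: [0.626, -0.2445, 0.1581]
orientation: [-0.0, -0.634, 0.773, 0.001]
wrist_force: [0.5, -0.3, 0.6]
finger_gap: 0.0501
clock: 12.15
tcp_pos: [0.6274, -0.2452, 0.2861]
orientation: [0.001, -0.634, 0.773, -0.001]
wrist_force: [0.4, -0.4, -1.1]
finger_gap: 0.05
t 12.25 at [ 0.6261 -0.2446  0.2821] shift mm [ -2.4 129.4  82.6] turn [ 0.003  0.001 -0.001] F [ 0.5  0.2 -0.6]
```

View pics/c5.png

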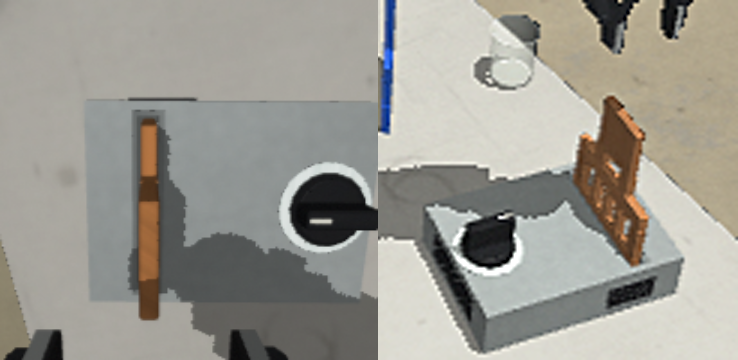

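The board stands in the slot. Next: move over the knob, turn the jaws across the bar with the camera side facing away from the board, and look once.

```bash
python3 -m pendant '[{"fingers":50,"delta_pos":[-0.6,32,0],"angular":[0,0,0]},{"fingers":50,"delta_pos":[-0.6,32,0],"angular":[0,0,0]},{"fingers":50,"delta_pos":[-0.6,32,0],"angular":[0,0,0]},{"fingers":50,"delta_pos":[-0.6,33,0],"angular":[0,0,0]},{"fingers":50,"delta_pos":[0,0,0],"angular":[0,0,0.142]},{"fingers":50,"delta_pos":[0,0,0],"angular":[0,0,0.142]},{"fingers":50,"delta_pos":[0,0,0],"angular":[0,0,0.142]},{"fingers":50,"delta_pos":[0,0,0],"angular":[0,0,0.142]}]'
python3 -m pendant '[{"fingers":50,"delta_pos":[0,0,0],"angular":[0,0,0.143]},{"fingers":50,"delta_pos":[0,0,0],"angular":[0,0,0.143]},{"fingers":50,"delta_pos":[0,0,0],"angular":[0,0,0.143]},{"fingers":50,"delta_pos":[0,0,0],"angular":[0,0,0.143]},{"fingers":50,"delta_pos":[0,0,0],"angular":[0,0,0.143]},{"fingers":50,"delta_pos":[0,0,0],"angular":[0,0,0.143]},{"fingers":50,"delta_pos":[0,0,0],"angular":[0,0,0.143]},{"fingers":50,"delta_pos":[0,0,0],"angular":[0,0,0]},{"fingers":50,"delta_pos":[0,0,0],"angular":[0,0,0]}]'
python3 - <<'E'
from h import *
im=shot('wrist','w6');p=par('w6')
m=(im.min(2)>225).astype(np.uint8);e=proj(p,[.4994,-.2168,.056]);print(e)
k=np.zeros_like(m);cv2.circle(k,(int(e[0]),int(e[1])),60,1,-1)
ys,xs=np.where(m&k);c,ax,a=cv2.fitEllipse(cv2.convexHull(np.c_[xs,ys].astype(np.int32)));print('ring',c,ax,onz(p,*c,.056))
cv2.imwrite('pics/c6.png',im)
E
python3 goal.py 0.4994 -0.2168 0.074 78.8
```

```text
clock: 13.05
tcp_pos: [0.499, -0.2165, 0.2811]
orientation: [-0.002, -0.39, 0.921, 0.003]
wrist_force: [0.3, 1.0, -0.0]
finger_gap: 0.0497
clock: 13.95
tcp_pos: [0.4996, -0.2167, 0.282]
orientation: [-0.002, 0.095, 0.995, 0.001]
wrist_force: [0.7, 0.6, 0.4]
finger_gap: 0.0498
(np.float64(319.93640312309316), np.float64(174.10979619065014))
ring (320.5003662109375, 174.13865661621094) (49.184539794921875, 50.496620178222656) [ 0.49957844 -0.21608381  0.056     ]
t 14.0 at [ 0.4997 -0.2168  0.2824] shift mm [ -0.5  -0.4 208.4] turn [ 0.002 -0.004  0.004] F [-0.5  0.8  0.1]
```

View pics/c6.png

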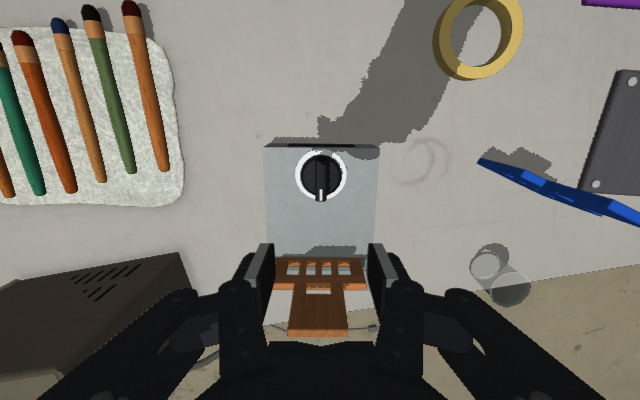

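```bash
python3 -m pendant '[{"fingers":50,"delta_pos":[0,0,45],"angular":[0.002,-0.004,0.004]},{"fingers":50,"delta_pos":[0,0,45],"angular":[0,0,0]},{"fingers":50,"delta_pos":[0,0,45],"angular":[0,0,0]},{"fingers":50,"delta_pos":[0,0,35],"angular":[0,0,0]},{"fingers":50,"delta_pos":[0,0,25],"angular":[0,0,0]},{"fingers":50,"delta_pos":[0,0,12],"angular":[0,0,0]},{"fingers":50,"delta_pos":[0,0,0],"angular":[0,0,0]}]' 30
python3 -m pendant '[{"fingers":25,"delta_pos":[0,0,0],"angular":[0,0,0]},{"fingers":0,"delta_pos":[0,0,0],"angular":[0,0,0]},{"fingers":0,"delta_pos":[0,0,0],"angular":[0,0,0]},{"fingers":0,"delta_pos":[0,0,0],"angular":[0,0,0]},{"fingers":0,"delta_pos":[0,0,0],"angular":[0,0,0]}]' 30
python3 goal.py 0.4995 -0.2163 0.074 78.8; python3 -c "
from h import *;print(env.get_state()['ft_torque'])"
```

```text
clock: 14.7
tcp_pos: [0.4992, -0.2165, 0.0749]
orientation: [-0.001, 0.098, 0.995, 0.0]
wrist_force: [0.6, 0.4, 0.6]
finger_gap: 0.0504
clock: 15.2
tcp_pos: [0.5018, -0.2171, 0.0785]
orientation: [0.003, 0.099, 0.995, -0.0]
wrist_force: [0.9, 3.1, 6.3]
finger_gap: 0.0137
t 15.2 at [ 0.5018 -0.2171  0.0785] shift mm [2.5 0.3 4.5] turn [-0.     0.005 -0.002] F [0.9 3.1 6.3]
[ 0.78636125 -0.18349941 -0.01399129]
```

```bash
python3 -m pendant '[{"fingers":0,"delta_pos":[0,0,-1],"angular":[0,0,0.1]},{"fingers":0,"delta_pos":[0,0,0],"angular":[0,0,0.1]},{"fingers":0,"delta_pos":[0,0,0],"angular":[0,0,0.1]},{"fingers":0,"delta_pos":[0,0,0],"angular":[0,0,0.1]},{"fingers":0,"delta_pos":[0,0,0],"angular":[0,0,0.1]},{"fingers":0,"delta_pos":[0,0,0],"angular":[0,0,0.1]},{"fingers":0,"delta_pos":[0,0,0],"angular":[0,0,0.1]},{"fingers":0,"delta_pos":[0,0,0],"angular":[0,0,0.1]},{"fingers":0,"delta_pos":[0,0,0],"angular":[0,0,0.1]},{"fingers":0,"delta_pos":[0,0,0],"angular":[0,0,0.1]},{"fingers":0,"delta_pos":[0,0,0],"angular":[0,0,0.07]},{"fingers":0,"delta_pos":[0,0,0],"angular":[0,0,0]}]'
python3 goal.py 0.4995 -0.2163 0.074 78.8; python3 -c "
from h import *;print(env.get_state()['ft_torque'])"
python3 -m pendant '[{"fingers":0,"delta_pos":[0,0,0],"angular":[0,0,0.05]},{"fingers":0,"delta_pos":[0,0,0],"angular":[0,0,0.03]},{"fingers":0,"delta_pos":[0,0,0],"angular":[0,0,0]}]'
python3 goal.py 0.4995 -0.2163 0.074 78.8; python3 -c "
from h import *;print(env.get_state()['ft_torque'])"
```

```text
clock: 16.4
tcp_pos: [0.5005, -0.2184, 0.0786]
orientation: [0.002, 0.593, 0.805, -0.001]
wrist_force: [-2.3, -2.6, 2.3]
finger_gap: 0.0133
t 16.4 at [ 0.5005 -0.2184  0.0786] shift mm [ 2.3 -0.3  4.6] turn [-0.002  0.004 -1.073] F [-2.3 -2.6  2.3]
[-0.64742544  0.62683169  0.15075176]
clock: 16.7
tcp_pos: [0.5005, -0.2183, 0.0785]
orientation: [0.002, 0.623, 0.782, -0.001]
wrist_force: [-3.2, -3.8, 5.6]
finger_gap: 0.0135
t 16.7 at [ 0.5005 -0.2183  0.0785] shift mm [ 2.2 -0.5  4.5] turn [-1.00e-03  4.00e-03 -1.15e+00] F [-3.2 -3.8  5.6]
[-0.70256017  0.80734593  0.81851203]
```

The torque jumped from 0.15 to 0.82 N m, so the stop is reached. I'll ease off, open wide so the bar can swing freely, then rise.

```bash
python3 -m pendant '[{"fingers":0,"delta_pos":[0,0,0],"angular":[0,0,-0.05]},{"fingers":85,"delta_pos":[0,0,0],"angular":[0,0,0]},{"fingers":85,"delta_pos":[0,0,0],"angular":[0,0,0]},{"fingers":85,"delta_pos":[0,0,0],"angular":[0,0,0]},{"fingers":85,"delta_pos":[0,0,0],"angular":[0,0,0]},{"fingers":85,"delta_pos":[0,0,0],"angular":[0,0,0]},{"fingers":85,"delta_pos":[0,0,0],"angular":[0,0,0]},{"fingers":85,"delta_pos":[0,0,0],"angular":[0,0,0]},{"fingers":85,"delta_pos":[0,0,0],"angular":[0,0,0]}]'
python3 -m pendant '[{"fingers":85,"delta_pos":[0,0,-15],"angular":[0,0,0]},{"fingers":85,"delta_pos":[0,0,-40],"angular":[0,0,0]},{"fingers":85,"delta_pos":[0,0,-45],"angular":[0,0,0]},{"fingers":85,"delta_pos":[0,0,-45],"angular":[0,0,0]},{"fingers":85,"delta_pos":[0,0,-45],"angular":[0,0,0]},{"fingers":85,"delta_pos":[0,0,0],"angular":[0,0,0]},{"fingers":85,"delta_pos":[0,0,0],"angular":[0,0,0]},{"fingers":85,"delta_pos":[0,0,0],"angular":[0,0,0]}]'
python3 - <<'E'
from h import *
w=shot('wrist','w7');s=shot('side','s7')
cv2.imwrite('pics/c7.png',np.hstack([cv2.resize(w,(480,300)),cv2.resize(s[170:310,330:450],(257,300))]))
E
```

```text
clock: 17.6
tcp_pos: [0.5005, -0.2172, 0.0776]
orientation: [0.001, 0.605, 0.797, 0.0]
wrist_force: [0.6, 0.6, -0.4]
finger_gap: 0.0852
clock: 18.4
tcp_pos: [0.4995, -0.2167, 0.2663]
orientation: [0.0, 0.605, 0.797, -0.0]
wrist_force: [-1.1, 1.4, -0.2]
finger_gap: 0.0854
```

View pics/c7.png

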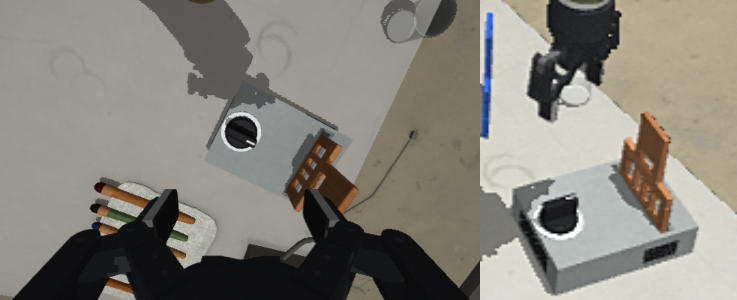

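The knob bar points along the base's x again, so it has sprung back, and the board stands upright in the slot with the gripper clear. Handing in.

```bash
python3 -c "
from h import *
print(env.hand_in(),env.get_state()['clock'])"
```

```text
the job is handed in; nothing more can be done
the job is handed in; nothing more can be done
```

The job is done and handed in at about 18.5 s on the robot's clock, well inside the 58 s limit.

- **Board off the hook:** I raised it off the arm, tilted it about 40° and backed it over the ball tip. The wrist force never read more than about 2.5 N, roughly the board's own weight plus noise.
- **Board in the slot:** It went down upright and free until it touched the slot floor, where the force reached about 8 N. I eased up slightly before letting go.
- **Knob:** I turned it clockwise about 1.15 rad to its stop, where the wrist torque jumped from 0.15 to 0.82 N m. Then I opened the gripper wide to let it spring back.
- **Last checks:** The last pictures show the board standing in the slot, the knob bar back along the base's x, and the gripper clear about 0.27 m up. I never moved near the tape roll, beaker or cup, but I did not measure their positions again afterwards.

No check failed. Position readings scattered by 1–3 mm, which the grip and the slot easily allowed.

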